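# Cap the port and hold the shutter half open on a light-sensor test box

### The arm

A 6-joint arm with a two-finger parallel gripper is mounted at the origin on a cart in front of the work surface, level with it; the furniture and walls round the work are solid. World frame = base frame: x ahead of the robot, y to its left, z up, the work surface at z = 0. Lengths are in m, angles in rad, forces in N, time in s.
With the tool pointing down it reaches from about 0.35 to 0.975 m from the base axis. Payload 4.9 kg.
Tool frame: the origin (TCP) lies on the centre line of the jaws, within the pads' length; the fingertips stand 14 mm ahead of it and the grasp point (between the pads) lies 5 mm behind it (manip.nose_length is the distance from the TCP to the fingertips, in m); z points along the fingers, y is the line along which they close (so a half turn about z gives the same grasp; the last joint's range is limited). The gripper opens to 85 mm and grips with 20 to 120 N. Pads are 22 mm wide; open, the fingers measure 114 mm over their backs; the gripper's body (76 mm by 85 mm) begins 54 mm behind the grasp point. The pads swing forward as they close: fully open they stand 13 mm farther back than shut.
Start: joints at [-1.232, 0.053, 1.613, -0, 1.476, -0.119], TCP at [0.276, -0.561, 0.214] pointing down, gripper open.
Joint ranges: [-3.01, 3.01], [-1.01, 2.22], [0.06, 2.58], [-1.02, 4.17], [0.09, 2.62], [-3.14, 3.14]. Speed limits (rad/s): [2.57, 2.57, 3.14, 3.14, 3.14, 3.14].

### API

Orientations are given as a unit quaternion [w, x, y, z].
In Python, from plant import manip, imaging gives the robot as it stands.
- The arm moves only by the tool play_rows, never from a script. Its argument "commands" is a list of rows, each a list of 6 numbers: the shift along the tool's x, y, z in mm, then the turn, a rotation vector about the tool's x, y, z in degrees. A call has 1 to 5 rows; each row shifts and turns the commanded pose from where the row before left it, along the tool's axes as they then stand; what a row does not reach is not made up. A row lasts 1/12 s, in which the tool goes at most 41.7 mm and 7.16 degrees, less where a joint would pass 70% of its speed; a pose out of reach is approached as far as the arm can. A call is refused whole if a number of a shift passes 41.7 or a number of a turn 7.16, either way. A call with a gripper value outside its range is refused whole. "hand" is the finger opening in mm, from 0 to 85.4, set as the call begins (left out, the last holds). The fingers move at their own pace and stop on an object; the grip force is fixed at half the most. Time passes only in rows, so rows that do not move let the fingers close. It gives the time, the measured TCP pose, the force, the opening and the grip force at its end, in the units of the state.
- manip.state(): the state, without advancing time (a new reading comes with each control period).
- imaging.grab_frame(name): name is "scene" or "top" or "wrist"; returns a dict with "image" (480x640x3 uint8, red, green, blue), "fx", "fy", "cx", "cy" (pixels), "R" (3x3) and "t" (3): a world point X has camera coordinates R X + t; the wrist camera has in their place "mount" (4x4, takes a point from camera to tool coordinates, whose origin is the TCP and whose axes are the flange's). Camera axes: x right, y down, z forward; pixel columns grow to the right and rows downward; lengths in m; the calibration is good to about 2 mm. A picture is of the moment at which its call begins: read the wrist's pose just before it. There is no depth.
- manip.job_done(): hands the job in; it is judged then, once.
The state is a dict: "time": time; "joint_pos": joint angles; "joint_vel": joint speeds; "joint_efforts": joint torques, N m; "tool_pos": TCP position; "tool_rot": TCP orientation; "contact_force": force on the tool from outside, world axes, zero at the start; "ft_torque": the same for the moment, N m; "gripper_width": opening from 0.0 (shut) to 1.0 (fully open); "grasp_force": force on a finger pad.
Only numpy, scipy, OpenCV 4.12 (cv2) and the standard library are available. Lean on these libraries where they do the work, as an engineer would, in place of code of your own. Each camera call takes 0.05 s, during which the arm holds its last target. There are 200 camera calls.

### The job

Get the light-sensor test box ready for a half-light reading: gently set the larger of the two knobbed covers onto the round port on top of the box without dropping it, so that it sits down fully seated and level, and let go of it. Only then slide the box's sprung shutter by its tab to half of its travel, never pushing it right to its far end, and finish while still holding it there against its spring. Leave the smaller cover, the tin and the solder reel where they are.

Things in the scene. Friction and masses are not known exactly. Their poses are not given: they have to be found in the camera images.
- test_box: Grey box, fixed on the 2 mm mat, 210 (own x) x 100 (own y) x 50 mm high; origin: centre of its underside. Own x runs from the shutter end (nearer the robot) to the port end. On top: shutter plate 50 x 48 mm over a pale window, in two rails along x, 10 mm high, 34 mm off the centre line. At half travel the plate's -x edge is level with the stud on each rail (75 mm from box centre along -x).
- port_rim (a point): Centre of the port's mouth, 62 mm above the bench (z = 0), 62 mm along own +x from the box's centre; axes as the box's. The port is a round raised aluminium rim on the box's top, outer diameter 66, inner diameter 52, 10 mm high. The seated cover's disc rests on the rim, its origin 8 mm below this point.
- shutter (a joint): Shutter travel in m: 0 = closed (where the spring keeps it), grows along the box's own +x (towards the port), 0.050 = fully open against the far stop, 0.025 = half. The spring pushes back with 3 N at 0, rising by 0.16 N per mm to 11 N at full travel (7 N at half); let go, the shutter springs shut.
- shutter_tab (a point): Centre of the top of the black upright tab on the middle of the shutter, 91 mm above the bench (z = 0); the tab is 12 mm thick along the travel (box x), 26 mm wide across it (box y) and stands 32 mm tall above the shutter plate. Axes parallel to the test box's. It moves with the shutter.
- port_cover: Larger loose cover, 0.08 to 0.17 kg: aluminium disc, diameter 72, with a spigot (diameter 46, 8 mm long) beneath that drops into the port (3 mm play all round) and a black cylindrical knob (diameter 22, 26 mm tall) on top. Origin: centre of the spigot's underside, on which it stands; own z up: disc 8 to 13 mm, knob 13 to 39 mm. On the mat, left of the box.
- small_cover: The smaller loose cover, which belongs elsewhere: disc of diameter 46, spigot diameter 28, knob diameter 16 and 22 mm tall, 35 mm tall overall. Origin: centre of the underside. On the mat, left of the box; it and the larger one may lie either way round.
- tip_tin: Small round tin without knob, diameter 41, 18 mm high, standing on the mat. Origin: centre of the underside.
- solder_reel: Reel of solder wire standing on its flange, diameter 56, 58 mm high. Origin: centre of the underside.

How it is judged:
On the way, in this order (a step that is already met when the one before it is completed fails the run):
1. the larger cover sits seated and level on the port, let go, with the shutter still closed (horizontal distance between port_cover and port_rim below 0.005 m and z of port_cover in the frame of port_rim below -0.0055 m and angle between port_cover's own z axis and vertical below 0.06 rad and contact force between each of the arm, the fingers and port_cover below 0.2 N and value of joint shutter below 0.008 m), for 0.2 s.
2. the shutter is held at half travel by the robot for half a second (value of joint shutter between 0.02 and 0.03 m and contact force between any of the fingers, the arm and shutter above 3 N), for 0.5 s.
At the end, for the whole second after the job is handed in: The robot holds the shutter at 25 mm of its 50 mm travel, within 5 mm, pushing on it with more than 3 N, while the larger cover sits on the port untouched: centred within 5 mm, down within 2.5 mm of fully seated, tilted less than 0.06 rad (all of step 2 and horizontal distance between port_cover and port_rim below 0.005 m and z of port_cover in the frame of port_rim below -0.0055 m and angle between port_cover's own z axis and vertical below 0.06 rad and contact force between each of the arm, the fingers and port_cover below 0.2 N); the arm keeps its last pose, push and grip.
It fails at once if the shutter is opened while the larger cover is not on the port (value of joint shutter above 0.012 m and (horizontal distance between port_cover and port_rim above 0.008 m or z of port_cover in the frame of port_rim above -0.003 m)).
It fails at once if the shutter is pushed right to its far end (value of joint shutter above 0.046 m).
It fails at once if the larger cover is dropped onto the port from a height (contact force between each of the fingers, the arm and port_cover below 0.02 N and linear speed of port_cover above 0.3 m/s and height (world z) of port_cover above 0.062 m).
It fails at once if the smaller cover, the tin or the reel is shifted by more than 3 cm (distance of any of small_cover, tip_tin, solder_reel from where it was at the start of the episode above 0.03 m).
It also fails if it takes over 51 s, if anything falls off the work surface, if the arm or the gripper's body presses on something with over 40 N, if the wrist force passes 120 N, or if a joint passes its speed limit or range.

## Working session

There is one attempt and no reset: what is moved stays moved. The work goes in short steps, Python scripts to look and compute and a tool call to move; the robot and the scene stay as the last step left them, time stands still between calls to the robot, and variables do not carry over. Pictures are saved under pics/ and viewed, at most 10 in all, crops included, and the job is handed in when it is done.

Besides the shell and the picture viewer there is one more tool, called after "Call:" as a command line: name --pt "numbers of a row" for each row, then --argument value for the rest. play_rows: Moves the arm, as the interface text tells. Its arguments: {"type":"object","properties":{"commands":{"type":"array","items":{"type":"array","items":{"type":"number"}}},"hand":{"type":"number"}},"required":["commands"]}

```bash
mkdir -p pics; python3 - <<'E'
from plant import manip, imaging
import cv2,pickle
s=manip.state();print(s)
print(manip.nose_length)
for n in ("top","scene"):
    f=imaging.grab_frame(n);pickle.dump(f,open(f"{n}.pkl","wb"))
    cv2.imwrite(f"pics/{n}0.png",f["image"][:,:,::-1]);print({k:v for k,v in f.items() if k!="image"})
E
```

```text
{'time': 0.0, 'joint_pos': array([-1.23200972e+00,  5.33708994e-02,  1.61430163e+00, -4.61698122e-06,
        1.47599590e+00, -1.18968468e-01]), 'joint_vel': array([ 0.00148125,  0.00026811, -0.00131893, -0.00030344, -0.00013245,
        0.00144781]), 'joint_efforts': array([ 8.99752176e-04, -3.93669105e+01, -3.70182252e+01, -2.25195248e-05,
        7.08070263e-03, -2.17411156e-06]), 'tool_pos': array([ 0.27600503, -0.56001763,  0.2125498 ]), 'tool_rot': array([-1.03137350e-03,  9.73921104e-01,  2.26884567e-01, -1.16127814e-04]), 'contact_force': array([-0.13814282,  0.11029753, -0.25369779]), 'ft_torque': array([0.0380078 , 0.02129803, 0.01144268]), 'grasp_force': 0.0, 'gripper_width': 1.0023047024247602}
0.014
{'fx': 519.4800470732495, 'fy': 519.4800470732495, 'cx': 329.6615269772168, 'cy': 236.98533883558267, 'R': array([[-1.14444245e-02, -9.99934477e-01,  2.57536478e-04],
       [-9.83399371e-01,  1.12085324e-02, -1.81107831e-01],
       [ 1.81093078e-01, -2.32593611e-03, -9.83463211e-01]]), 't': array([0.19474965, 0.5490324 , 0.82900953])}
{'fx': 524.3697381884652, 'fy': 524.3697381884652, 'cx': 319.9277995831035, 'cy': 226.1121705739188, 'R': array([[-0.50805755, -0.86120171,  0.01446189],
       [-0.59328128,  0.33772971, -0.73072291],
       [ 0.6244156 , -0.37982926, -0.68252098]]), 't': array([0.43573362, 0.3109171 , 0.68023571])}
```

View pics/top0.png

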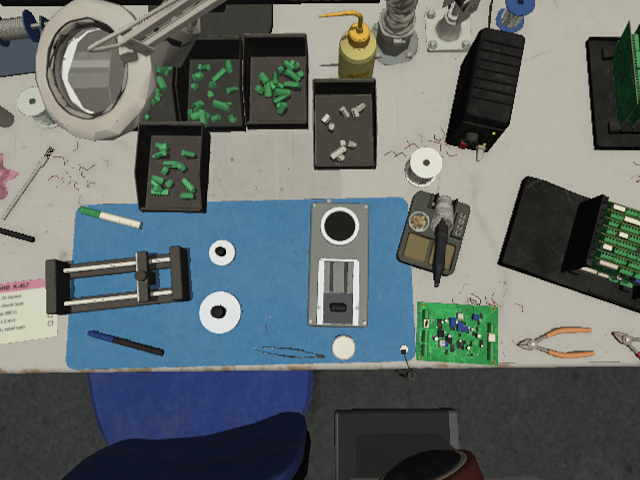

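View pics/scene0.png

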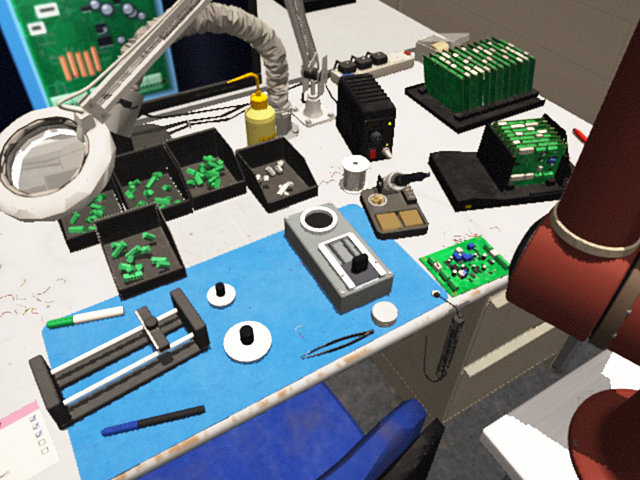

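The top view shows the larger cover at about (220,313), the smaller at (221,252), the port at (341,226), the tab at about (338,307), the tin at (344,347) and the reel at (424,165). I'll enlarge it to measure.

```bash
python3 - <<'E'
import cv2
a=cv2.imread("pics/top0.png")
cv2.imwrite("pics/crop1.png",cv2.resize(a[190:340,190:390],None,fx=4,fy=4,interpolation=cv2.INTER_CUBIC))
E
```

```text
(no output)
```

View pics/crop1.png

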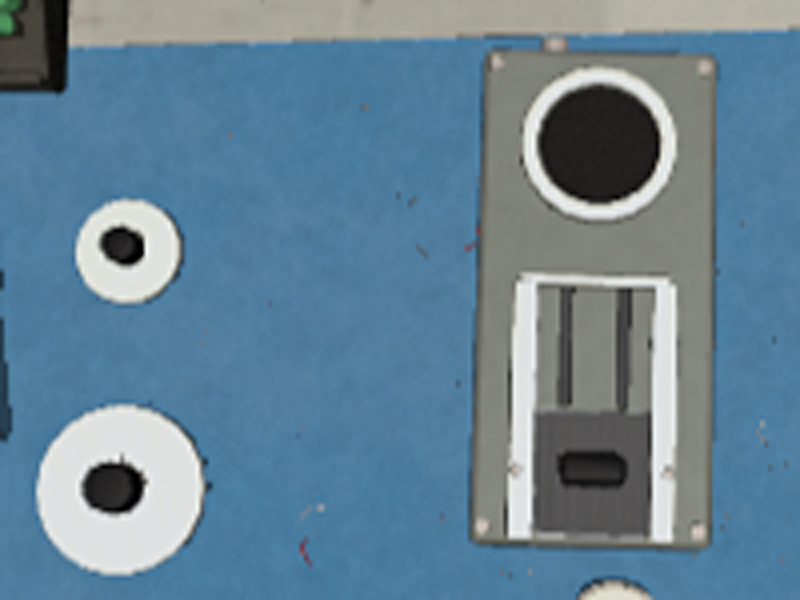

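The crop shows the large disc centred at crop (120.5,490), the knob at (113,487), the rim centre at (600,144), the tab at (592,467), and the box's top corners at (487,53), (716,58), (471,545) and (709,548).

```bash
cat > h.py <<'E'
import numpy as np,pickle
def back(f,u,v,z):
    d=f["R"].T@np.array([(u-f["cx"])/f["fx"],(v-f["cy"])/f["fy"],1]);c=-f["R"].T@f["t"]
    return c+d*(z-c[2])/d[2]
E
python3 - <<'E'
from h import *
f=pickle.load(open("top.pkl","rb"));np.set_printoptions(precision=4,suppress=True)
P={}
for n,u,v,z in [("disc",120.5,490,.015),("discL",37,490,.015),("discR",204,490,.015),("knob",113,487,.041),("small",129,251,.013),("rim",600,144,.062),("tab",592,467,.091),("TL",487,53,.052),("TR",716,58,.052),("BL",471,545,.052),("BR",709,548,.052)]:
    P[n]=back(f,190+(u+.5)/4-.5,190+(v+.5)/4-.5,z);print(n,P[n])
for n,u,v,z in [("tin",344,347,.02),("reel",425,161,.058)]: print(n,back(f,u,v,z))
for a,b in (("BL","TL"),("BR","TR"),("tab","rim")):
    d=P[b]-P[a];print(a,b,np.linalg.norm(d[:2]),np.degrees(np.arctan2(d[1],d[0])))
for a,b in (("BR","BL"),("TR","TL")):
    d=P[b]-P[a];print(a,b,np.linalg.norm(d[:2]),np.degrees(np.arctan2(-d[0],d[1])))
print("centre",sum(P[k] for k in("TL","TR","BL","BR"))/4)
s=pickle.load(open("scene.pkl","rb"))
for n,u,v,z in [("disc",248,342,.015),("knob",247,330,.041),("rim",320,219,.062),("tab",360,258,.091)]: print("scene",n,back(s,u,v,z))
E
```

```text
disc [0.4288 0.3784 0.015 ]
discL [0.4292 0.4142 0.015 ]
discR [0.4284 0.3426 0.015 ]
knob [0.429  0.3761 0.041 ]
small [0.5327 0.3779 0.013 ]
rim [0.5682 0.1716 0.062 ]
tab [0.4325 0.1773 0.091 ]
TL [0.6105 0.219  0.052 ]
TR [0.6072 0.1213 0.052 ]
BL [0.4033 0.2266 0.052 ]
BR [0.401  0.1293 0.052 ]
tin [0.368  0.1664 0.02  ]
reel [0.681  0.0227 0.058 ]
BL TL 0.20730776370320214 -2.1004393200781233
BR TR 0.20633755078559649 -2.2292659025310297
tab rim 0.1357866875891036 -2.4168483083007413
BR BL 0.09739456066975938 -1.3673735891837242
TR TL 0.09785091543039474 -1.93921754288865
centre [0.5055 0.1741 0.052 ]
scene disc [0.4271 0.3804 0.015 ]
scene knob [0.4297 0.3786 0.041 ]
scene rim [0.567  0.1724 0.062 ]
scene tab [0.4309 0.1806 0.091 ]
```

The sizes and distances agree: disc 71.6 mm, box 207 mm, tab to rim 136 mm. Box yaw is about -2.1°. I'll turn the tool by 61.7° so the jaws close along box x, then travel to above the cover.

Call:
play_rows --pt "0 0 0 0 0 -7.1" --pt "0 0 0 0 0 -7.1" --pt "0 0 0 0 0 -7.1" --pt "0 0 0 0 0 -7.1" --pt "0 0 0 0 0 -7.1" --hand 50

```text
time: 0.52
tool_pos: [0.2761, -0.5603, 0.213]
tool_rot: [-0.001, 0.857, 0.516, 0.0]
contact_force: [-0.9, 0.3, 0.3]
gripper_width: 0.586
grasp_force: 0.0
```

Call:
play_rows --pt "0 0 0 0 0 -6.55" --pt "0 0 0 0 0 -6.55" --pt "0 0 0 0 0 -6.55" --pt "0 0 0 0 0 -6.55" --pt "0 0 0 0 0 0"

```text
time: 0.93
tool_pos: [0.2761, -0.5603, 0.2131]
tool_rot: [-0.001, 0.719, 0.695, 0.0]
contact_force: [-0.1, 0.1, -0.6]
gripper_width: 0.588
grasp_force: 0.0
```

Call:
play_rows --pt "35 30 0 0 0 0" --pt "35 30 0 0 0 0" --pt "35 30 0 0 0 0" --pt "35 30 0 0 0 0" --pt "35 30 0 0 0 0"

```text
time: 1.35
tool_pos: [0.4182, -0.4058, 0.2135]
tool_rot: [-0.0, 0.721, 0.693, 0.0]
contact_force: [1.2, -0.8, 0.2]
gripper_width: 0.588
grasp_force: 0.0
```

Call:
play_rows --pt "37 0 0 0 0 0" --pt "37 0 0 0 0 0" --pt "37 0 0 0 0 0" --pt "37 0 0 0 0 0" --pt "37 0 0 0 0 0"

```text
time: 1.77
tool_pos: [0.4237, -0.2207, 0.2134]
tool_rot: [-0.0, 0.721, 0.693, 0.0]
contact_force: [0.7, -1.0, 0.7]
gripper_width: 0.583
grasp_force: 0.0
```

Call:
play_rows --pt "37 0 0 0 0 0" --pt "37 0 0 0 0 0" --pt "37 0 0 0 0 0" --pt "37 0 0 0 0 0" --pt "37 0 0 0 0 0"

```text
time: 2.18
tool_pos: [0.4303, -0.036, 0.2137]
tool_rot: [0.0, 0.721, 0.693, 0.0]
contact_force: [0.8, 0.7, -0.3]
gripper_width: 0.59
grasp_force: 0.0
```

Call:
play_rows --pt "37 0 0 0 0 0" --pt "37 0 0 0 0 0" --pt "37 0 0 0 0 0" --pt "37 0 0 0 0 0" --pt "37 0 0 0 0 0"

```text
time: 2.6
tool_pos: [0.437, 0.1491, 0.2137]
tool_rot: [0.0, 0.721, 0.693, 0.0]
contact_force: [0.6, -0.4, 0.6]
gripper_width: 0.586
grasp_force: 0.0
```

Call:
play_rows --pt "36 -4 0 0 0 0" --pt "36 -4 0 0 0 0" --pt "36 -4 0 0 0 0" --pt "36 -4 0 0 0 0" --pt "0 0 0 0 0 0"

```text
time: 3.02
tool_pos: [0.4253, 0.2964, 0.2135]
tool_rot: [-0.001, 0.719, 0.695, 0.0]
contact_force: [-0.3, 0.2, 1.0]
gripper_width: 0.591
grasp_force: 0.0
```

```bash
python3 - <<'E'
from plant import manip, imaging
import cv2,pickle
s=manip.state();f=imaging.grab_frame("wrist");pickle.dump((s,f),open("w1.pkl","wb"))
cv2.imwrite("pics/w1.png",f["image"][:,:,::-1])
print(s["tool_pos"],s["tool_rot"],s["joint_pos"],f["mount"],f["fx"],f["cx"],f["cy"])
E
```

```text
[0.42527309 0.29644694 0.21346446] [-1.14402465e-03  7.18824679e-01  6.95190378e-01  3.34109922e-04] [ 0.46375388 -0.20579799  1.85793501  0.00239101  1.4895054   0.49698519] [[ 3.32378356e-04 -9.52042092e-01 -3.05966902e-01  7.84974917e-02]
 [ 9.99999633e-01  5.57906474e-04 -6.49652664e-04  8.10599065e-04]
 [ 7.89197596e-04 -3.05966574e-01  9.52041928e-01 -1.59460957e-01]
 [ 0.00000000e+00  0.00000000e+00  0.00000000e+00  1.00000000e+00]] 359.15084680721367 319.92488145320414 242.2668928559331
```

View pics/w1.png

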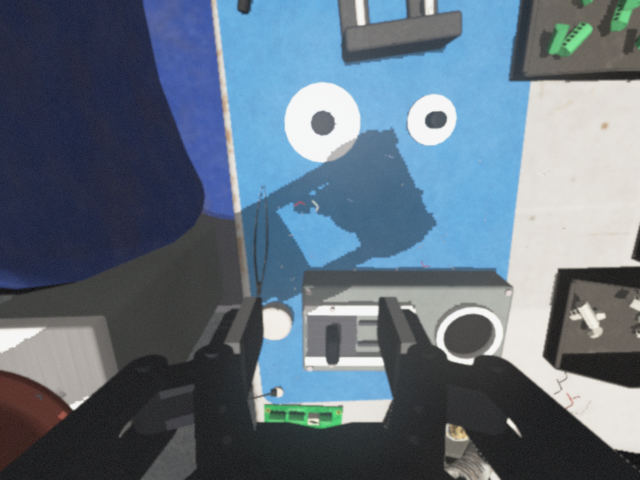

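The wrist view shows the large cover's disc at about (322,122), its knob top at (322,123), the port at (470,335) and the tab at about (333,343). I'll compute positions from these.

```bash
cat >> h.py <<'E'
from scipy.spatial.transform import Rotation as Ro
def wback(s,f,u,v,z):
    q=s["tool_rot"];R=Ro.from_quat([q[1],q[2],q[3],q[0]]).as_matrix();M=f["mount"]
    c=s["tool_pos"]+R@M[:3,3];d=R@M[:3,:3]@np.array([(u-f["cx"])/f["fx"],(v-f["cy"])/f["fy"],1])
    return c+d*(z-c[2])/d[2]
def rel(s,p):  # world target -> tool mm
    q=s["tool_rot"];R=Ro.from_quat([q[1],q[2],q[3],q[0]]).as_matrix();return R.T@(np.array(p)-s["tool_pos"])*1e3
E
python3 - <<'E'
from h import *
s,f=pickle.load(open("w1.pkl","rb"))
for n,u,v,z in [("disc",322,122,.015),("knob",322,123,.041),("rim",470,334.5,.062),("tab",333,343,.091)]: print(n,wback(s,f,u,v,z))
print(rel(s,[.429,.378,.1]))
E
```

```text
disc [0.43030892 0.37959411 0.015     ]
knob [0.43017937 0.37839509 0.041     ]
rim [0.57022903 0.17478653 0.062     ]
tab [0.43401547 0.18852447 0.091     ]
[ 81.39690248   1.1333837  113.63201513]
```

Call:
play_rows --pt "27 0.5 10 0 0 0" --pt "27 0.5 15 0 0 0" --pt "27.5 0.5 25 0 0 0" --pt "0 0 30 0 0 0" --pt "0 0 30 0 0 0"

```text
time: 3.48
tool_pos: [0.4317, 0.3734, 0.1032]
tool_rot: [0.0, 0.72, 0.694, 0.001]
contact_force: [0.7, 0.1, 0.7]
gripper_width: 0.584
grasp_force: 0.0
```

Call:
play_rows --pt "0 0 20 0 0 0" --pt "0 0 10 0 0 0" --pt "0 0 0 0 0 0" --pt "0 0 0 0 0 0"

```text
time: 3.82
tool_pos: [0.4316, 0.3725, 0.0742]
tool_rot: [0.0, 0.72, 0.694, -0.0]
contact_force: [0.6, -0.1, 1.1]
gripper_width: 0.588
grasp_force: 0.0
```

```bash
python3 - <<'E'
from plant import manip, imaging
import cv2,pickle
from h import *
s=manip.state();f=imaging.grab_frame("wrist")
cv2.imwrite("pics/w2.png",f["image"][:,:,::-1])
print(s["tool_pos"],s["tool_rot"],s["contact_force"],rel(s,[.4295,.378,.034]))
E
```

```text
[0.43157413 0.37248235 0.07416901] [ 7.25436285e-05  7.20409457e-01  6.93548994e-01 -4.31809232e-05] [ 0.59447212 -0.12845732  1.091953  ] [ 5.44143621 -2.2839822  40.16801771]
```

View pics/w2.png

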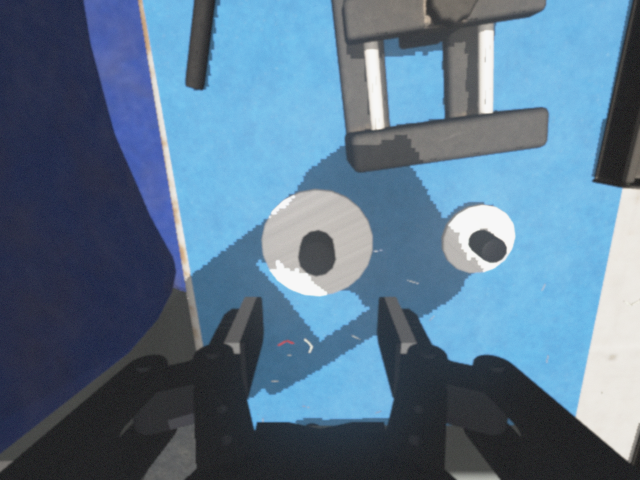

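The wrist view shows the disc at (317.5,243) and the jaws centred laterally at about column 320.

```bash
python3 - <<'E'
from plant import manip
from h import *
s=manip.state();_,f=pickle.load(open("w1.pkl","rb"))
p=wback(s,f,317.5,243,.015);print(p,rel(s,[p[0],p[1],.034]))
E
```

```text
[0.43181011 0.38056755 0.015     ] [ 7.35553964 -0.86211133 41.43430287]
```

Call:
play_rows --pt "6.5 -1 5 0 0 0" --pt "0 0 15 0 0 0" --pt "0 0 12 0 0 0" --pt "0 0 8 0 0 0" --pt "0 0 0 0 0 0"

```text
time: 4.28
tool_pos: [0.4291, 0.3789, 0.0318]
tool_rot: [-0.0, 0.72, 0.694, -0.002]
contact_force: [-0.7, 0.1, -0.6]
gripper_width: 0.586
grasp_force: 0.0
```

Call:
play_rows --pt "0 0 0 0 0 0" --pt "0 0 0 0 0 0" --pt "0 0 0 0 0 0" --pt "0 0 0 0 0 0" --pt "0 0 0 0 0 0" --hand 10

```text
time: 4.7
tool_pos: [0.4307, 0.3798, 0.0344]
tool_rot: [0.0, 0.72, 0.694, 0.001]
contact_force: [-0.6, -0.2, -0.4]
gripper_width: 0.119
grasp_force: 0.0
```

Call:
play_rows --pt "0 0 0 0 0 0" --pt "0 0 0 0 0 0" --pt "0 0 0 0 0 0" --pt "0 0 0 0 0 0" --pt "0 0 0 0 0 0"

```text
time: 5.12
tool_pos: [0.4304, 0.3796, 0.0338]
tool_rot: [0.0, 0.72, 0.694, 0.0]
contact_force: [0.7, -0.8, -0.3]
gripper_width: 0.115
grasp_force: 0.0
```

The jaws closed to 10 mm, so they missed the knob. I'll look at what happened.

```bash
python3 - <<'E'
from plant import manip, imaging
import cv2
f=imaging.grab_frame("wrist");g=imaging.grab_frame("scene")
a=f["image"][200:480,200:440,::-1];b=g["image"][270:390,170:330,::-1]
cv2.imwrite("pics/c2.png",cv2.hconcat([cv2.resize(a,(385,450)),cv2.resize(b,(415,450),interpolation=cv2.INTER_CUBIC)]))
E
```

```text
(no output)
```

View pics/c2.png

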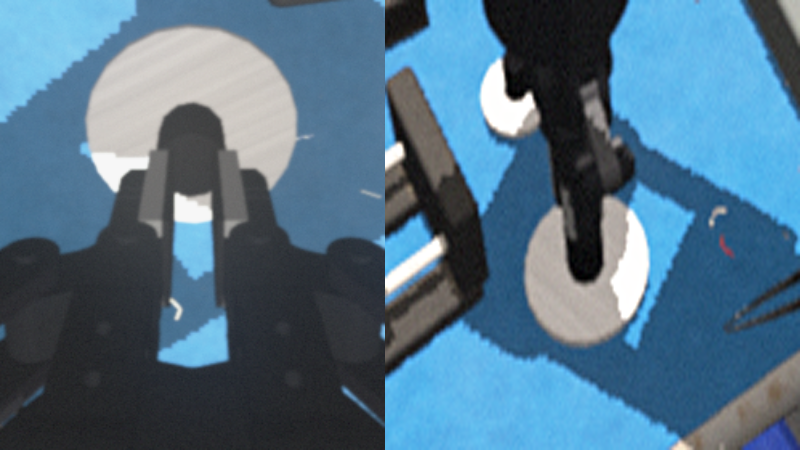

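Call:
play_rows --pt "0 0 0 0 0 0" --pt "0 0 0 0 0 0" --pt "0 0 0 0 0 0" --pt "0 0 0 0 0 0" --hand 0

```text
time: 5.55
tool_pos: [0.4303, 0.3796, 0.0338]
tool_rot: [-0.0, 0.72, 0.694, -0.0]
contact_force: [0.3, -0.3, -0.2]
gripper_width: 0.001
grasp_force: 0.0
```

```bash
python3 - <<'E'
from plant import manip
from h import *
s=manip.state();_,f=pickle.load(open("w1.pkl","rb"));M=np.linalg.inv(f["mount"])
print(s["gripper_width"],s["grasp_force"],s["tool_pos"],s["contact_force"])
def pr(p):
    c=M[:3,:3]@np.array(p)/1e3+M[:3,3];u=f["cx"]+f["fx"]*c[0]/c[2];v=f["cy"]+f["fy"]*c[1]/c[2]
    return round(u),round(v),"crop",round((u-200)*385/240),round((v-200)*450/280)
for x in(-11,0,11):
  for y in (-11,-5,5,11):
    for z in (-10,0,14): print((x,y,z),pr((x,y,z)))
E
```

```text
0.0005736023860302555 0.0 [0.43034796 0.37959808 0.03379226] [ 0.26404808 -0.2792065  -0.24537045]
(-11, -11, -10) (295, 326, 'crop', 153, 202)
(-11, -11, 0) (296, 315, 'crop', 155, 185)
(-11, -11, 14) (298, 302, 'crop', 157, 164)
(-11, -5, -10) (308, 326, 'crop', 173, 202)
(-11, -5, 0) (308, 315, 'crop', 174, 185)
(-11, -5, 14) (309, 302, 'crop', 175, 164)
(-11, 5, -10) (329, 326, 'crop', 207, 202)
(-11, 5, 0) (329, 315, 'crop', 206, 185)
(-11, 5, 14) (328, 302, 'crop', 205, 164)
(-11, 11, -10) (342, 326, 'crop', 227, 202)
(-11, 11, 0) (341, 315, 'crop', 225, 185)
(-11, 11, 14) (339, 302, 'crop', 223, 164)
(0, -11, -10) (295, 305, 'crop', 152, 169)
(0, -11, 0) (296, 295, 'crop', 154, 153)
(0, -11, 14) (298, 283, 'crop', 157, 134)
(0, -5, -10) (308, 305, 'crop', 173, 169)
(0, -5, 0) (308, 295, 'crop', 174, 153)
(0, -5, 14) (309, 283, 'crop', 175, 134)
(0, 5, -10) (329, 305, 'crop', 207, 169)
(0, 5, 0) (329, 295, 'crop', 206, 153)
(0, 5, 14) (328, 283, 'crop', 205, 134)
(0, 11, -10) (342, 305, 'crop', 228, 169)
(0, 11, 0) (341, 295, 'crop', 226, 153)
(0, 11, 14) (339, 283, 'crop', 224, 134)
(11, -11, -10) (294, 283, 'crop', 151, 134)
(11, -11, 0) (296, 274, 'crop', 153, 120)
(11, -11, 14) (297, 264, 'crop', 156, 103)
(11, -5, -10) (307, 283, 'crop', 172, 134)
(11, -5, 0) (308, 274, 'crop', 173, 120)
(11, -5, 14) (309, 264, 'crop', 175, 103)
(11, 5, -10) (329, 283, 'crop', 208, 134)
(11, 5, 0) (329, 274, 'crop', 207, 120)
(11, 5, 14) (328, 264, 'crop', 206, 103)
(11, 11, -10) (343, 283, 'crop', 229, 134)
(11, 11, 0) (341, 274, 'crop', 227, 120)
(11, 11, 14) (340, 264, 'crop', 224, 103)
```

```bash
python3 - <<'E'
from plant import manip, imaging
import cv2
f=imaging.grab_frame("wrist")
a=f["image"][220:380,220:420,::-1]
cv2.imwrite("pics/c3.png",cv2.resize(a,(750,600),interpolation=cv2.INTER_CUBIC))
E
```

```text
(no output)
```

View pics/c3.png

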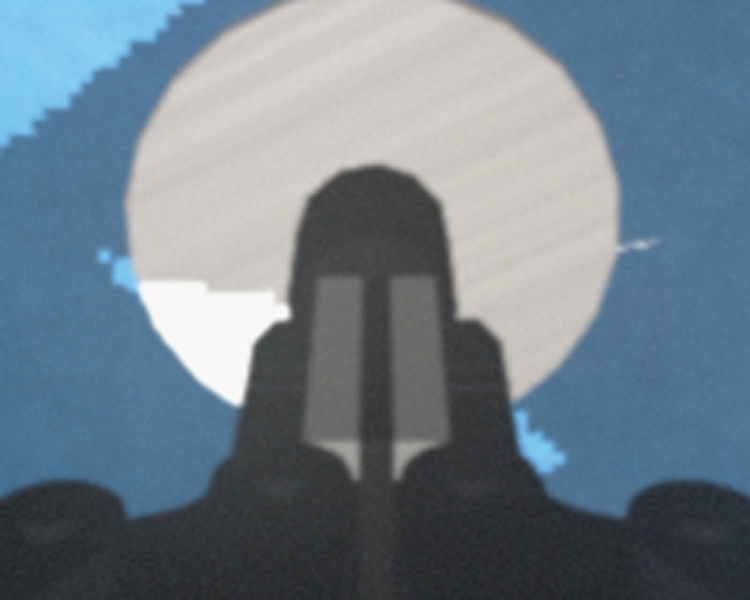

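The closed fingers lie over the knob. The strips end at row 293, and their gap scale puts the fingertips about 20 mm behind the TCP, not 14 mm ahead of it. That puts the tips near z = 0.053, just above the knob top. I'll reopen, go lower in steps watching the force, and close again.

Call:
play_rows --pt "0 0 0 0 0 0" --pt "0 0 0 0 0 0" --pt "0 0 0 0 0 0" --pt "0 0 0 0 0 0" --pt "0 0 0 0 0 0" --hand 44

```text
time: 6.02
tool_pos: [0.4304, 0.3796, 0.0338]
tool_rot: [0.0, 0.72, 0.694, -0.0]
contact_force: [-0.1, -0.5, 0.2]
gripper_width: 0.515
grasp_force: 0.0
```

Call:
play_rows --pt "0 0 4 0 0 0" --pt "0 0 4 0 0 0" --pt "0 0 4 0 0 0" --pt "0 0 0 0 0 0"

```text
time: 6.35
tool_pos: [0.4295, 0.379, 0.0203]
tool_rot: [-0.0, 0.72, 0.694, -0.001]
contact_force: [-0.3, -0.0, -0.4]
gripper_width: 0.513
grasp_force: 0.0
```

There is no contact at TCP z 0.020, where by the book the tips would be inside the disc. That confirms the offset.

Call:
play_rows --pt "0 0 3 0 0 0" --pt "0 0 3 0 0 0" --pt "0 0 3 0 0 0" --pt "0 0 0 0 0 0" --pt "0 0 0 0 0 0"

```text
time: 6.77
tool_pos: [0.4302, 0.3795, 0.0125]
tool_rot: [-0.0, 0.72, 0.694, -0.0]
contact_force: [-0.2, 0.3, -0.1]
gripper_width: 0.515
grasp_force: 0.0
```

Call:
play_rows --pt "0 0 2 0 0 0" --pt "0 0 2 0 0 0" --pt "0 0 2 0 0 0" --pt "0 0 0 0 0 0"

```text
time: 7.1
tool_pos: [0.4301, 0.3794, 0.0063]
tool_rot: [-0.0, 0.72, 0.694, -0.0]
contact_force: [-0.4, -0.0, 0.2]
gripper_width: 0.518
grasp_force: 0.0
```

Call:
play_rows --pt "0 0 0 0 0 0" --pt "0 0 0 0 0 0" --pt "0 0 0 0 0 0" --pt "0 0 0 0 0 0" --pt "0 0 0 0 0 0" --hand 10

```text
time: 7.52
tool_pos: [0.4305, 0.3798, 0.007]
tool_rot: [-0.0, 0.72, 0.694, 0.0]
contact_force: [-1.3, -0.3, 1.3]
gripper_width: 0.224
grasp_force: 58.7
```

Gripped at 58.7 N. Lifting.

Call:
play_rows --pt "0 0 -3 0 0 0" --pt "0 0 -8 0 0 0" --pt "0 0 -15 0 0 0" --pt "0 0 -20 0 0 0" --pt "0 0 -20 0 0 0"

```text
time: 7.93
tool_pos: [0.4298, 0.3792, 0.0732]
tool_rot: [-0.0, 0.72, 0.694, -0.001]
contact_force: [0.6, -0.1, -1.9]
gripper_width: 0.227
grasp_force: 58.7
```

Call:
play_rows --pt "0 0 -20 0 0 0" --pt "0 0 -15 0 0 0" --pt "0 0 -5 0 0 0" --pt "0 0 0 0 0 0" --pt "0 0 0 0 0 0"

```text
time: 8.35
tool_pos: [0.4301, 0.3794, 0.1124]
tool_rot: [-0.0, 0.72, 0.694, -0.0]
contact_force: [0.0, -0.3, -1.5]
gripper_width: 0.23
grasp_force: 58.8
```

```bash
python3 - <<'E'
from plant import manip, imaging
import cv2
from h import *
s=manip.state();f=imaging.grab_frame("wrist")
cv2.imwrite("pics/w4.png",f["image"][:,:,::-1]);pickle.dump((s,f),open("w4.pkl","wb"))
print(s["tool_pos"],s["tool_rot"],s["contact_force"],s["grasp_force"],s["gripper_width"],rel(s,[.5685,.1728,.1]))
E
```

```text
[0.43011692 0.37938559 0.11244874] [-2.48890205e-05  7.19772673e-01  6.94209806e-01 -2.10002670e-04] [ 0.0410906  -0.29423505 -1.4539528 ] 58.75245451927185 0.22993690686133725 [-201.44534697  145.76386207   12.45495247]
```

View pics/w4.png

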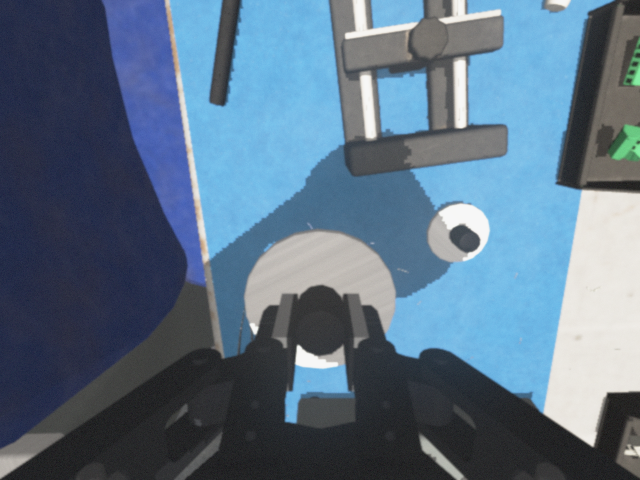

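The cover is held level, with its centre at tool x ≈ 0 (disc centre at about (320,300), 151 px wide). Next I'll move it past the port so the wrist camera looks straight at the rim.

Call:
play_rows --pt "-10 6 0 0 0 0" --pt "-25 14 0 0 0 0" --pt "-35 20 0 0 0 0" --pt "-35 20 0 0 0 0" --pt "-35 20 0 0 0 0"

```text
time: 8.82
tool_pos: [0.5051, 0.2345, 0.1114]
tool_rot: [-0.0, 0.719, 0.695, -0.001]
contact_force: [0.3, 1.1, -1.4]
gripper_width: 0.229
grasp_force: 58.8
```

Call:
play_rows --pt "-35 20 0 0 0 0" --pt "-35 20 0 0 0 0" --pt "-35 20 0 0 0 0" --pt "-20 6 0 0 0 0" --pt "-6 0 0 0 0 0"

```text
time: 9.23
tool_pos: [0.5671, 0.0991, 0.1116]
tool_rot: [-0.0, 0.721, 0.693, -0.001]
contact_force: [0.4, 0.3, -2.6]
gripper_width: 0.229
grasp_force: 58.9
```

Call:
play_rows --pt "0 0 0 0 0 0" --pt "0 0 0 0 0 0" --pt "0 0 0 0 0 0"

```text
time: 9.48
tool_pos: [0.5656, 0.1044, 0.1121]
tool_rot: [-0.001, 0.719, 0.695, -0.0]
contact_force: [-0.3, -0.1, -0.2]
gripper_width: 0.228
grasp_force: 58.9
```

```bash
python3 - <<'E'
from plant import manip, imaging
import cv2
from h import *
s=manip.state();f=imaging.grab_frame("wrist")
cv2.imwrite("pics/w5.png",f["image"][:,:,::-1]);pickle.dump((s,f),open("w5.pkl","wb"))
print(s["tool_pos"],s["tool_rot"],s["contact_force"],s["grasp_force"],s["gripper_width"])
E
```

```text
[0.56563582 0.10438694 0.11208936] [-5.98230749e-04  7.19384141e-01  6.94612107e-01 -3.47952462e-04] [-0.2864117  -0.12326355 -0.22267648] 58.892499804496765 0.22828047368631071
```

View pics/w5.png

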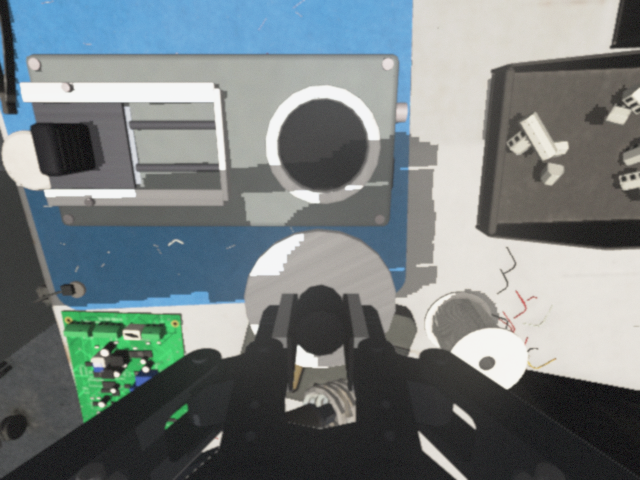

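The wrist view shows the rim centred at about (323.5,144.3), outer edges 266–381, with the cover held in the jaws at about (321,300).

```bash
python3 - <<'E'
from h import *
s,f=pickle.load(open("w5.pkl","rb"))
p=wback(s,f,323.5,144.3,.062);print(p,rel(s,[p[0],p[1],.0]))
for u,v in((266,144),(381,144),(323.5,85),(323.5,203)):print(wback(s,f,u,v,.062))
a=wback(s,f,36,64,.052);b=wback(s,f,389,64,.052);print(a,b,np.degrees(np.arctan2(*(b-a)[1::-1])))
for n,u,v in (("held",321.5,301),): print(rel(s,wback(s,f,u,v,s["tool_pos"][2]+.007)))
a=wback(s,f,320.5,300,0)
E
```

```text
[0.570652   0.17340515 0.062     ] [ 69.11451761   2.74623447 112.10861426]
[0.53827288 0.17468947 0.062     ]
[0.60302013 0.17244783 0.062     ]
[0.57162597 0.20416006 0.062     ]
[0.56958966 0.13985944 0.062     ]
[0.41269466 0.22147029 0.052     ] [0.60831197 0.21461639 0.052     ] -2.006669222856637
[ 0.46952219  1.45748333 -7.00181055]
```

Call:
play_rows --pt "14 0.4 0 0 0 0" --pt "20 0.5 0 0 0 0" --pt "20 0.5 0 0 0 0" --pt "14.5 0.3 0 0 0 0" --pt "0 0 8 0 0 0"

```text
time: 9.95
tool_pos: [0.5716, 0.1759, 0.1067]
tool_rot: [0.001, 0.718, 0.696, 0.002]
contact_force: [0.6, 0.4, -0.2]
gripper_width: 0.226
grasp_force: 58.9
```

Call:
play_rows --pt "0 0 12 0 0 0" --pt "0 0 12 0 0 0" --pt "0 0 8 0 0 0" --pt "0 0 3 0 0 0" --pt "0 0 0 0 0 0"

```text
time: 10.37
tool_pos: [0.5693, 0.171, 0.0676]
tool_rot: [-0.001, 0.72, 0.694, -0.002]
contact_force: [-0.1, 0.7, -1.1]
gripper_width: 0.231
grasp_force: 58.9
```

Call:
play_rows --pt "0 0 0 0 0 0" --pt "0 0 1 0 0 0" --pt "0 0 1 0 0 0" --pt "0 0 1 0 0 0" --pt "0 0 0 0 0 0"

```text
time: 10.78
tool_pos: [0.5708, 0.1719, 0.067]
tool_rot: [0.0, 0.72, 0.694, 0.0]
contact_force: [0.2, 0.7, -2.5]
gripper_width: 0.228
grasp_force: 58.9
```

Call:
play_rows --pt "0.8 0 1 0 0 0" --pt "0 0 1 0 0 0" --pt "0 0 1 0 0 0" --pt "0 0 0 0 0 0" --pt "0 0 0 0 0 0"

```text
time: 11.2
tool_pos: [0.5706, 0.1727, 0.0636]
tool_rot: [-0.0, 0.72, 0.694, -0.0]
contact_force: [0.8, -0.5, -0.9]
gripper_width: 0.224
grasp_force: 58.9
```

Call:
play_rows --pt "0 0 1 0 0 0" --pt "0 0 1 0 0 0" --pt "0 0 0 0 0 0" --pt "0 0 0 0 0 0"

```text
time: 11.53
tool_pos: [0.5706, 0.1727, 0.0617]
tool_rot: [-0.0, 0.72, 0.694, -0.0]
contact_force: [0.1, -0.1, -1.7]
gripper_width: 0.228
grasp_force: 58.9
```

Call:
play_rows --pt "0 0 1 0 0 0" --pt "0 0 1 0 0 0" --pt "0 0 0 0 0 0" --pt "0 0 0 0 0 0"

```text
time: 11.87
tool_pos: [0.5706, 0.1727, 0.0597]
tool_rot: [-0.0, 0.72, 0.694, -0.0]
contact_force: [-0.6, 0.3, -1.6]
gripper_width: 0.231
grasp_force: 58.9
```

Call:
play_rows --pt "0 0 0.7 0 0 0" --pt "0 0 0 0 0 0" --pt "0 0 0 0 0 0" --pt "0 0 0 0 0 0"

```text
time: 12.2
tool_pos: [0.5707, 0.1727, 0.0591]
tool_rot: [-0.0, 0.72, 0.694, 0.0]
contact_force: [-0.3, -0.5, -1.7]
gripper_width: 0.233
grasp_force: 58.9
```

Call:
play_rows --pt "0 0 0.7 0 0 0" --pt "0 0 0 0 0 0" --pt "0 0 0 0 0 0" --pt "0 0 0 0 0 0"

```text
time: 12.53
tool_pos: [0.5707, 0.1727, 0.059]
tool_rot: [0.0, 0.72, 0.694, -0.0]
contact_force: [-3.9, -0.7, 5.5]
gripper_width: 0.229
grasp_force: 59.6
```

Contact at TCP z 0.059, which is the expected seated height. Releasing.

Call:
play_rows --pt "0 0 -0.4 0 0 0" --pt "0 0 0 0 0 0" --pt "0 0 0 0 0 0" --pt "0 0 0 0 0 0" --pt "0 0 0 0 0 0" --hand 44

```text
time: 12.95
tool_pos: [0.5707, 0.1727, 0.0586]
tool_rot: [-0.0, 0.72, 0.694, 0.0]
contact_force: [0.4, 0.3, -0.1]
gripper_width: 0.512
grasp_force: 0.0
```

Call:
play_rows --pt "0 0 -5 0 0 0" --pt "0 0 -15 0 0 0" --pt "0 0 -30 0 0 0" --pt "0 0 -30 0 0 0" --pt "0 0 0 0 0 0"

```text
time: 13.37
tool_pos: [0.575, 0.1735, 0.1468]
tool_rot: [0.003, 0.72, 0.694, 0.005]
contact_force: [0.9, -0.9, 2.0]
gripper_width: 0.515
grasp_force: 0.0
```

Call:
play_rows --pt "0 -30 0 0 0 0" --pt "0 -35 0 0 0 0" --pt "0 -35 0 0 0 0" --pt "0 -35 0 0 0 0" --pt "0 0 0 0 0 0"

```text
time: 13.78
tool_pos: [0.43, 0.1776, 0.1368]
tool_rot: [-0.001, 0.719, 0.695, -0.002]
contact_force: [-0.1, -0.1, -0.1]
gripper_width: 0.514
grasp_force: 0.0
```

Call:
play_rows --pt "0 0 0 0 0 0" --pt "0 0 0 0 0 0" --pt "0 0 0 0 0 0"

```text
time: 14.03
tool_pos: [0.4371, 0.1776, 0.1397]
tool_rot: [0.0, 0.72, 0.694, 0.001]
contact_force: [-0.8, -0.4, 0.3]
gripper_width: 0.514
grasp_force: 0.0
```

```bash
python3 - <<'E'
from plant import manip, imaging
import cv2
from h import *
s=manip.state();f=imaging.grab_frame("wrist");t=imaging.grab_frame("scene")
pickle.dump((s,f),open("w6.pkl","wb"))
a=f["image"][:,:,::-1][100:400,150:550];b=t["image"][:,:,::-1][180:320,260:420]
cv2.imwrite("pics/w6.png",cv2.hconcat([cv2.resize(a,(400,300)),cv2.resize(b,(343,300),interpolation=cv2.INTER_CUBIC)]))
print(s["tool_pos"],s["tool_rot"],s["contact_force"])
E
```

```text
[0.43714791 0.17763571 0.13967801] [4.64033671e-04 7.19885360e-01 6.94092478e-01 6.96966041e-04] [-0.8111912  -0.43784283  0.25316531]
```

View pics/w6.png

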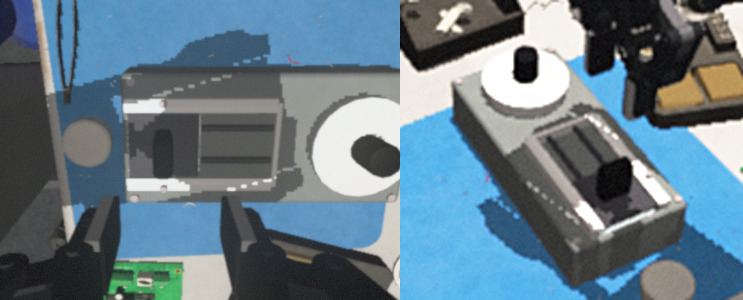

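The cover sits seated and level on the port, and the tab shows at about raw (313,255). That was the tenth picture, so from here I use numbers only.

```bash
python3 - <<'E'
from plant import manip
from h import *
s0,f=pickle.load(open("w6.pkl","rb"));s=manip.state()
p=wback(s0,f,313,255,.091);print(p,s["tool_pos"],s["tool_rot"],rel(s,[p[0],p[1],.055]),rel(s,[.4338,.1775,.055]))
# plate -x edge/port-side edge at z .059 : crop (200,146)
print(wback(s0,f,350,246,.059))
s5,f5=pickle.load(open("w5.pkl","rb"))
hsv=f5["image"][120:200,120:145].mean(2).astype(int)[:: 10];print(hsv)
E
```

```text
[0.43375901 0.18115269 0.091     ] [0.4370378  0.17755003 0.13934067] [2.00907547e-04 7.19966365e-01 6.94008863e-01 3.00299386e-04] [ 3.46693926 -3.46836698 84.33877893] [-0.18178261 -3.29333565 84.33834227]
[0.45905405 0.17542761 0.059     ]
[[112 112 109  99  73  94 164 203 210 194 171 143 127 129 130 128 128 132
  129 128 127 125 128 129 125]
 [115 113 116 113 107  83  72 121 183 213 213 203 185 159 155 154 155 143
  131 126 131 143 158 158 158]
 [115 113 113 116 111 111  99  77  87 152 197 216 216 212 186 161 167 169
  168 166 169 168 166 169 170]
 [113 114 116 113 114 112 114 107  91  70 108 173 211 218 214 198 160 151
  165 168 167 168 166 167 168]
 [110 114 111 115 112 114 113 115 111 102  77  86 145 196 215 218 211 179
  140 146 165 173 170 170 170]
 [112 113 112 113 114 111 114 112 113 112 109  95  77 111 168 186 155 119
  108 102 100 101 101 100 101]
 [115 113 112 115 113 113 115 111 113 114 113 113 104  81  76 129 185 214
  220 219 209 183 164 132 105]
 [242 243 242 243 243 243 242 243 243 242 243 242 242 240 219 175 159 158
  156 156 156 159 160 160 159]]
```

Call:
play_rows --pt "1 -3.4 10 0 0 0" --pt "0 0 20 0 0 0" --pt "0 0 20 0 0 0" --pt "0 0 15 0 0 0" --pt "0 0 0 0 0 0"

```text
time: 14.55
tool_pos: [0.4294, 0.1779, 0.0692]
tool_rot: [-0.002, 0.72, 0.694, -0.004]
contact_force: [-0.4, -0.7, -0.3]
gripper_width: 0.513
grasp_force: 0.0
```

Call:
play_rows --pt "0 0 7 0 0 0" --pt "0 0 6 0 0 0" --pt "0 0 6 0 0 0" --pt "0 0 0 0 0 0" --pt "0 0 0 0 0 0"

```text
time: 14.97
tool_pos: [0.4325, 0.1787, 0.0549]
tool_rot: [-0.0, 0.72, 0.694, 0.0]
contact_force: [-0.1, -0.5, 0.3]
gripper_width: 0.516
grasp_force: 0.0
```

Call:
play_rows --pt "0 0 0 0 0 0" --pt "0 0 0 0 0 0"

```text
time: 15.13
tool_pos: [0.4329, 0.1788, 0.0554]
tool_rot: [0.0, 0.72, 0.694, 0.001]
contact_force: [-0.2, -0.8, 0.2]
gripper_width: 0.512
grasp_force: 0.0
```

Positioned over the tab without contact. Closing on it.

Call:
play_rows --pt "0 0 0 0 0 0" --pt "0 0 0 0 0 0" --pt "0 0 0 0 0 0" --pt "0 0 0 0 0 0" --pt "0 0 0 0 0 0" --hand 4

```text
time: 15.55
tool_pos: [0.4327, 0.1788, 0.0553]
tool_rot: [0.0, 0.72, 0.694, 0.0]
contact_force: [-1.3, -0.4, 2.5]
gripper_width: 0.121
grasp_force: 61.1
```

Call:
play_rows --pt "0 0 0 0 0 0" --pt "0 0 0 0 0 0"

```text
time: 15.72
tool_pos: [0.4327, 0.1787, 0.0553]
tool_rot: [0.0, 0.72, 0.694, 0.0]
contact_force: [-1.5, -0.7, 4.1]
gripper_width: 0.122
grasp_force: 61.2
```

Gripped on the tab. Pushing it open in small steps.

Call:
play_rows --pt "0 1 0 0 0 0" --pt "0 1 0 0 0 0" --pt "0 0 0 0 0 0" --pt "0 0 0 0 0 0"

```text
time: 16.05
tool_pos: [0.4343, 0.1787, 0.0552]
tool_rot: [-0.0, 0.72, 0.694, -0.0]
contact_force: [-2.9, -0.5, 5.5]
gripper_width: 0.125
grasp_force: 61.6
```

Call:
play_rows --pt "0 2 0 0 0 0" --pt "0 2 0 0 0 0" --pt "0 2 0 0 0 0" --pt "0 2 0 0 0 0" --pt "0 0 0 0 0 0"

```text
time: 16.47
tool_pos: [0.4422, 0.1784, 0.0553]
tool_rot: [-0.001, 0.72, 0.694, -0.001]
contact_force: [-4.2, 0.1, 7.0]
gripper_width: 0.123
grasp_force: 61.7
```

Call:
play_rows --pt "0 2 0 0 0 0" --pt "0 2 0 0 0 0" --pt "0 2 0 0 0 0" --pt "0 0 0 0 0 0" --pt "0 0 0 0 0 0"

```text
time: 16.88
tool_pos: [0.4478, 0.1782, 0.0553]
tool_rot: [-0.001, 0.72, 0.694, -0.001]
contact_force: [-5.5, -0.1, 8.7]
gripper_width: 0.121
grasp_force: 61.8
```

Call:
play_rows --pt "0 2 0 0 0 0" --pt "0 2 0 0 0 0" --pt "0 2 0 0 0 0" --pt "0 2 0 0 0 0" --pt "0 2.2 0 0 0 0"

```text
time: 17.3
tool_pos: [0.4575, 0.1779, 0.0552]
tool_rot: [-0.001, 0.72, 0.694, -0.001]
contact_force: [-7.1, -1.2, 11.0]
gripper_width: 0.123
grasp_force: 62.1
```

Call:
play_rows --pt "0 0 0 0 0 0" --pt "0 0 0 0 0 0" --pt "0 0 0 0 0 0" --pt "0 0 0 0 0 0" --pt "0 0 0 0 0 0"

```text
time: 17.72
tool_pos: [0.4575, 0.1779, 0.0553]
tool_rot: [-0.001, 0.72, 0.694, -0.001]
contact_force: [-6.5, -0.7, 8.9]
gripper_width: 0.124
grasp_force: 62.0
```

```bash
python3 - <<'E'
from plant import manip, imaging
from h import *
import cv2
s=manip.state();print(s["tool_pos"],s["contact_force"],s["grasp_force"],s["gripper_width"])
f0=pickle.load(open("scene.pkl","rb"));f=imaging.grab_frame("scene")
# expected shift of the plate's port-side edge: project plate edge midline for travel 0 and 25 mm, sample brightness along box x
P=lambda f,X:(lambda c:(f["fx"]*c[0]/c[2]+f["cx"],f["fy"]*c[1]/c[2]+f["cy"]))(f["R"]@np.array(X)+f["t"])
b=np.array([np.cos(-.036),np.sin(-.036)])
rim=np.array([.5695,.1730])
for lat in(.017,-.017):
  for nm,fr in(("start",f0),("now",f)):
    g=cv2.cvtColor(fr["image"],cv2.COLOR_RGB2GRAY);o=[]
    for d in range(-168,-56,4):
        xy=rim+b*d/1e3+lat*np.array([-b[1],b[0]]);u,v=P(fr,[*xy,.059]);o.append(int(cv2.getRectSubPix(g,(1,1),(u,v))[0,0]))
    print(lat,nm,o)
E
```

```text
[0.45754618 0.17786668 0.05525277] [-6.52477621 -0.73543925  8.94271867] 61.95910334587097 0.12412097260000443
0.017 start [189, 224, 84, 96, 96, 99, 97, 99, 100, 98, 98, 99, 100, 100, 97, 130, 139, 112, 102, 106, 115, 97, 88, 82, 97, 87, 86, 121]
0.017 now [116, 238, 236, 236, 236, 236, 236, 240, 95, 92, 74, 44, 50, 48, 48, 47, 50, 48, 48, 47, 45, 66, 70, 62, 63, 69, 74, 111]
-0.017 start [175, 212, 96, 101, 99, 102, 101, 99, 91, 35, 14, 19, 15, 29, 26, 43, 174, 186, 184, 191, 180, 185, 183, 186, 187, 186, 161, 133]
-0.017 now [96, 227, 228, 219, 243, 240, 234, 225, 113, 104, 104, 103, 50, 48, 44, 21, 18, 23, 20, 15, 17, 40, 25, 31, 18, 19, 13, 76]
```

The plate's rear edge has moved from −161 to about −137 mm from the port, so travel is about 24–25 mm. TCP travel and the spring force (about 7 N) agree with that. I'll hold a bit longer and hand in.

Call:
play_rows --pt "0 0 0 0 0 0" --pt "0 0 0 0 0 0" --pt "0 0 0 0 0 0" --pt "0 0 0 0 0 0" --pt "0 0 0 0 0 0"

```text
time: 18.18
tool_pos: [0.4575, 0.1779, 0.0553]
tool_rot: [-0.001, 0.72, 0.694, -0.001]
contact_force: [-6.2, -0.7, 9.4]
gripper_width: 0.124
grasp_force: 62.0
```

```bash
python3 -c "
from plant import manip
print(manip.state()['tool_pos']);print(manip.job_done())"
```

```text
[0.45754109 0.17786948 0.05525342]
the job is handed in; nothing more can be done
None
```

The job is handed in, with no verdict shown: the larger cover is seated level on the port and released, and the gripper is holding the shutter at about 24–25 mm of its 50 mm travel against the spring.

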